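Passed unit off the test carousel and onto the green peg

ROBOT

A 6-joint arm with a two-finger parallel gripper is mounted at the origin on a cart in front of the work surface, level with it; the furniture and walls round the work are solid. World frame = base frame: x ahead of the robot, y to its left, z up, the work surface at z = 0. Lengths are in mm, angles in rad, forces in N, time in s.
With the tool pointing down it reaches from about 400 to 925 mm from the base axis. Payload 12.5 kg.
Tool frame: the origin (TCP) lies at the very end of the fingers, on their centre line; the grasp point (between the pads) lies behind it (env.grip_depth is the z of the grasp point in the tool frame, in mm); z points along the fingers, y is the line along which they close (so a half turn about z gives the same grasp; the last joint's range is limited). The gripper opens to 95 mm and grips with 3 to 60 N. Pads are 20 mm wide; open, the fingers measure 119 mm over their backs; the gripper's body (75 mm by 180 mm) begins 59 mm behind the grasp point.
Start: joints at [1.076, 0.491, 1.559, -0, 1.092, -0.106], TCP at [236.909, 578.378, 214.661] pointing down, gripper open.
Joint ranges: [-3.1, 3.1], [-0.84, 2.19], [0.05, 2.79], [-1.13, 4.28], [0.06, 2.93], [-2.69, 2.69]. Speed limits (rad/s): [2.22, 2.22, 2.79, 3.14, 3.14, 3.14].

INTERFACE

Orientations are given as [roll, pitch, yaw] about the fixed x, y, z axes, in that order (R = Rz(yaw) Ry(pitch) Rx(roll)).
In Python, from cell import env, optics gives the robot as it stands.
- The arm moves only by the tool step_arm, never from a script. Its argument "moves" is a list of rows, each an object of numbers: "tx", "ty", "tz": the shift along the tool's x, y, z in mm; "roll": the turn about the tool's z in rad. In form: [{"tx": .., "ty": .., "tz": .., "roll": ..}, ...]. A call has 1 to 12 rows; each row is the pose to reach, as a shift and turn from the pose commanded when the call began, along the tool's axes at that moment; what a row does not reach only later rows make up. A row lasts 1/12 s, in which the tool goes at most 41.7 mm and 7.16 degrees, less where a joint would pass 70% of its speed; a pose out of reach is approached as far as the arm can. A call with a gripper value outside its range is refused whole. "grip" is the finger opening in mm, from 0 to 95.1, set as the call begins (left out, the last holds). The fingers move at their own pace and stop on an object; the grip force is fixed at half the most. Time passes only in rows, so rows that repeat a pose let the fingers close. It gives the time, the measured TCP pose, the force, the opening and the grip force at its end, in the units of the state.
- env.state(): the state, without advancing time (a new reading comes with each control period).
- optics.read_camera(name): name is "scene" or "side" or "wrist"; returns a dict with "pixels" (420x560x3 uint8, blue, green, red), "mtx" (3x3 intrinsics, pixels), "dist" ([k1, k2, p1, p2, k3] as OpenCV has them; the pictures are not rectified), "view" (4x4, takes a point from world to camera coordinates). Camera axes: x right, y down, z forward; pixel columns grow to the right and rows downward; lengths in mm; the calibration is good to about 2 mm. A picture is of the moment at which its call begins. There is no depth.
- env.job_done(): hands the job in; it is judged then, once.
The state is a dict: "t": time; "joints": joint angles; "qvel": joint speeds; "tau": joint torques, N m; "eef_pos": TCP position; "tcp_rot": TCP orientation; "ft_force": force on the tool from outside, world axes, zero at the start; "moment": the same for the moment, N m; "opening": opening from 0.0 (shut) to 1.0 (fully open); "grip_force": force on a finger pad.
Only numpy, scipy, OpenCV 4.12 (cv2) and the standard library are available. Lean on these libraries where they do the work, as an engineer would, in place of code of your own. Each camera call takes 0.05 s, during which the arm holds its last target. There are 200 camera calls.

TASK

The yellow sensor unit in the test carousel has passed: draw it straight up out of its guides (the carousel turns freely), stand it upright on the blue mat and let go of it. Then take it again by its narrow sides, because nothing fits between its back and the stand, and hang it by the hole in its flange on the peg of the green stand, display facing out and back fully home against the plate. Do not tip it over, and leave the grey unit down in its guides.

Things in the scene. Friction and masses are not known exactly. Their poses are not given: they have to be found in the camera images.
- yellow_unit: Yellow sensor unit, upright in one of the carousel's two stations, 0.22 kg. Case 28 (x) x 60 (y) x 86 mm (z); above it a flange 8 x 60 x 30 mm flush with the back (x = +6 to +14 mm), 116 mm tall in all. Front with display and lamp: -x. Origin: centre of the underside, z up. In the carousel its narrow sides (+y, -y) run in guides: only front and back (28 mm across) can be taken there.
- yellow_eye (a point): Centre of the 18 mm round hole, along x, through the yellow unit's flange: 101 mm above the unit's underside, x = +10 mm. Axes as the unit's.
- grey_unit: Grey unit of the same shape and size, in the other station of the carousel; it stays there. Origin: centre of the underside, z up.
- carousel (a joint): Rotation of the carousel's disc about its vertical axis, rad, anticlockwise from above; no motor, very little friction, no stop.
- carousel_centre (a point): Centre of the aluminium disc's top face (radius 115 mm), 38 mm above the bench, on its axis under a 26 mm knob. Two stations across the axis from each other, middles 62 mm from the axis; units stand 42 mm above the bench between two white upright channel guides (inner and outer), tops 154 mm above the bench, 1.5 mm clear of the unit all round; their lips leave 50 mm of each face free.
- blue_mat: Thin blue anti-static mat on the bench, 160 (x) x 140 (y) x 2 mm. Origin: centre of its underside, z up.
- green_stand: Fixed stand: steel foot 105 x 90 x 12 mm (x -62 to +43), green upright plate 42 mm wide, 6 mm thick, front face at x = 0, top 199 mm high; from it a steel peg, 9 mm thick, stands out to -x by 22.5 mm, its axis 190 mm high at the plate and 194 mm at the round tip. No room for a finger behind a hung unit. Origin: on the bench under the peg's root, z up.
- green_seat (a point): Where the centre of the unit's flange hole is when it hangs on the green peg with the flange's back against the plate: 4 mm in front of the plate, 186 mm above the bench. Axes as the green stand's.
- red_stand: Stand of the same shape with a red plate, on which a blue unit already hangs; leave it. Origin as the green stand's.

How it is judged:
By the outcome, as a careful person would: the job done as asked, in the order asked, and still so for the second after the job is handed in, with the robot touching nothing.
It also fails if it takes over 59 s, if anything falls off the work surface, if the arm or the gripper's body presses on something with over 40 N, if the wrist force passes 120 N, or if a joint passes its speed limit or range.

## Working session

There is one attempt and no reset: what is moved stays moved. The work goes in short steps, Python scripts to look and compute and a tool call to move; the robot and the scene stay as the last step left them, time stands still between calls to the robot, and variables do not carry over. Pictures are saved under pics/ and viewed, at most 10 in all, crops included, and the job is handed in when it is done.

Besides the shell and the picture viewer there is one more tool, called after ">>>" by a JSON object that holds its "name" and its "arguments", one argument or row to a line. step_arm: Moves the arm, as the interface text tells. Its arguments: {"type":"object","properties":{"moves":{"type":"array"},"grip":{"type":"number"}},"required":["moves"]}

```bash
ls && mkdir -p pics
python3 - <<'E'
from cell import env, optics
import cv2,numpy as np,pickle
d={}
for n in ("scene","side","wrist"):
    c=optics.read_camera(n); d[n]=c; cv2.imwrite(f"pics/{n}0.png",c["pixels"])
    print(n,np.round(c["mtx"],1).tolist(),np.round(c["dist"],3),np.round(c["view"],3).tolist())
pickle.dump(d,open("c0.pkl","wb"))
cv2.imwrite("pics/a.png",cv2.resize(np.vstack([np.hstack([d["scene"]["pixels"]])]),(800,600)))
s=env.state(); print(s["eef_pos"],s["tcp_rot"],s["t"],s["ft_force"],env.grip_depth)
E
```

```text
pics
scene [[487.7, 0.0, 283.5], [0.0, 487.7, 215.8], [0.0, 0.0, 1.0]] [0.044 0.    0.    0.    0.   ] [[0.829, -0.559, -0.001, -329.942], [-0.442, -0.654, -0.614, 462.233], [0.343, 0.51, -0.789, 703.342], [0.0, 0.0, 0.0, 1.0]]
side [[410.2, 0.0, 281.4], [0.0, 410.2, 209.1], [0.0, 0.0, 1.0]] [0.018 0.    0.    0.    0.   ] [[-0.983, -0.186, 0.013, 601.076], [-0.088, 0.401, -0.912, 66.357], [0.164, -0.897, -0.41, 1006.169], [0.0, 0.0, 0.0, 1.0]]
wrist [[371.3, 0.0, 280.0], [0.0, 371.3, 204.5], [0.0, 0.0, 1.0]] [-0.029  0.     0.     0.     0.   ] [[0.38, 0.925, -0.002, -624.089], [0.896, -0.367, 0.249, -27.348], [0.229, -0.096, -0.969, 391.384], [0.0, 0.0, 0.0, 1.0]]
[236.79243655 578.20773491 214.20014107] [-3.14074570e+00 -1.07949367e-04  2.75281324e+00] 0.15 [ 0.39108283 -0.41558058  0.23772134] -18.8
```

View pics/a.png

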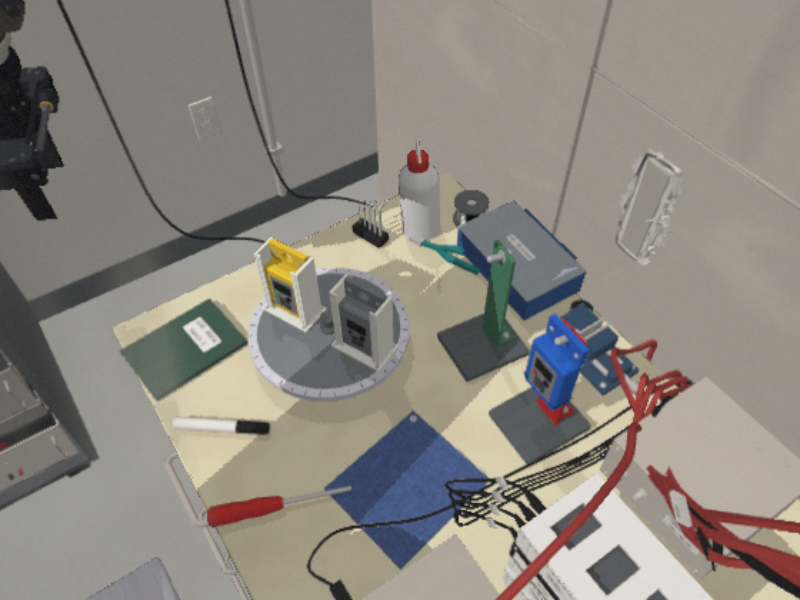

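View pics/side0.png

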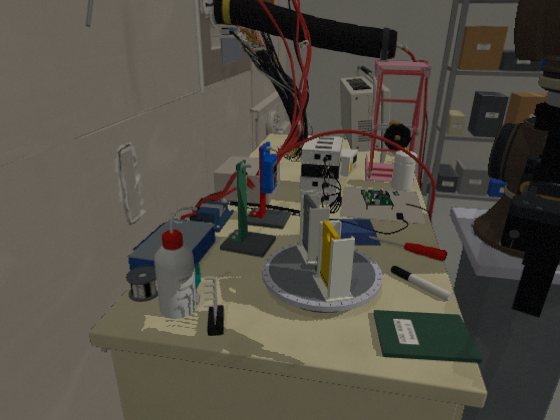

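The scene view (800x600) shows the yellow unit at about (288,275), the grey one at (362,320), the mat at (415,490), the green peg at (497,257) and the red stand with its blue unit at (555,370). The side view shows the yellow unit at (335,255) and the green plate at (243,200). Next I'll zoom in.

```bash
cat > h.py <<'E'
import cv2,numpy as np
def und(c,px):
    return cv2.undistortPoints(np.array(px,float).reshape(-1,1,2),c["mtx"],np.array(c["dist"],float)).reshape(-1,2)
def plane(c,px,z):
    V=np.array(c["view"]);R=V[:3,:3];o=-R.T@V[:3,3]
    d=np.c_[und(c,px),np.ones(len(und(c,px)))]@R
    return o+d*((z-o[2])/d[:,2])[:,None]
def tri(cs,pxs):
    "one point seen in several cameras: midpoint by least squares, and residual mm"
    A=np.zeros((3,3));b=np.zeros(3);L=[]
    for c,p in zip(cs,pxs):
        V=np.array(c["view"]);R=V[:3,:3];o=-R.T@V[:3,3]
        d=R.T@np.r_[und(c,[p])[0],1];d/=np.linalg.norm(d);M=np.eye(3)-np.outer(d,d);A+=M;b+=M@o;L.append((M,o))
    X=np.linalg.solve(A,b);return X,[round(float(np.linalg.norm(M@(X-o))),1) for M,o in L]
def proj(c,P):
    V=np.array(c["view"]);r,_=cv2.Rodrigues(V[:3,:3])
    return cv2.projectPoints(np.array(P,float).reshape(-1,1,3),r,V[:3,3],c["mtx"],np.array(c["dist"],float))[0].reshape(-1,2)
def mask(c,lo,hi):
    return cv2.inRange(cv2.cvtColor(c["pixels"],cv2.COLOR_BGR2HSV),np.array(lo),np.array(hi))
def big(m):
    return max(cv2.findContours(m,cv2.RETR_EXTERNAL,cv2.CHAIN_APPROX_NONE)[0],key=cv2.contourArea)
E
python3 - <<'E'
import pickle;from h import *
d=pickle.load(open("c0.pkl","rb"))
z=lambda n,x,y,w,h,k:cv2.resize(d[n]["pixels"][y:y+h,x:x+w],None,fx=k,fy=k,interpolation=cv2.INTER_CUBIC)
a=z("scene",165,155,135,100,3)[:300,:400];b=z("side",225,130,133,100,3)[:300,:400]
b=cv2.resize(b,(400,300));a=cv2.resize(a,(400,300))
e=cv2.resize(z("scene",300,160,133,100,3),(400,300));w=cv2.resize(d["wrist"]["pixels"],(400,300))
cv2.imwrite("pics/b.png",np.vstack([np.hstack([a,b]),np.hstack([e,w])]))
for n in("scene","side","wrist"):
    c=d[n]
    for nm,lo,hi in(("yellow",(20,130,60),(32,255,255)),("blue",(105,90,30),(125,255,190)),("green",(60,90,20),(85,255,200))):
        m=mask(c,lo,hi)
        for k in sorted(cv2.findContours(m,0,2)[0],key=cv2.contourArea)[::-1][:2]:
            if cv2.contourArea(k)>80: print(n,nm,cv2.contourArea(k),cv2.boundingRect(k),cv2.approxPolyDP(k,3,True).reshape(-1,2).tolist())
E
```

```text
scene yellow 496.0 (185, 167, 30, 55) [[190, 167], [188, 171], [193, 177], [185, 186], [190, 208], [208, 221], [192, 212], [188, 193], [204, 199], [202, 190], [214, 179]]
scene blue 4441.0 (228, 288, 113, 79) [[340, 334], [289, 288], [228, 342], [245, 339], [245, 344], [233, 347], [250, 366], [300, 359], [316, 351], [310, 340], [316, 334]]
scene blue 2219.5 (368, 219, 65, 68) [[426, 230], [411, 238], [411, 243], [388, 219], [384, 222], [383, 232], [374, 237], [389, 254], [373, 239], [368, 265], [386, 286], [398, 281], [405, 259], [419, 272], [423, 265], [422, 275], [432, 268], [429, 269], [425, 250], [420, 249], [431, 236]]
scene green 692.5 (338, 169, 22, 74) [[348, 169], [345, 177], [351, 174], [355, 183], [344, 185], [342, 206], [346, 210], [341, 212], [339, 224], [345, 230], [338, 229], [343, 230], [341, 234], [349, 242], [359, 236], [351, 222], [359, 182]]
side yellow 490.5 (321, 220, 19, 69) [[327, 220], [323, 221], [321, 277], [327, 288], [330, 238], [339, 237]]
side yellow 114.5 (222, 0, 8, 23) [[223, 0], [224, 20], [229, 22], [229, 0]]
side blue 647.5 (339, 219, 41, 26) [[339, 219], [345, 221], [341, 237], [351, 234], [355, 244], [379, 244], [368, 237], [376, 236], [369, 220]]
side blue 528.0 (260, 142, 17, 51) [[266, 142], [260, 148], [261, 190], [271, 192], [276, 185], [272, 187], [276, 155], [265, 149], [269, 145]]
side green 3961.0 (375, 311, 107, 51) [[375, 314], [384, 356], [481, 360], [458, 316], [393, 311]]
side green 610.0 (229, 160, 19, 84) [[245, 160], [236, 165], [239, 234], [233, 234], [234, 240], [229, 238], [239, 243], [247, 235], [245, 171], [240, 169]]
```

View pics/b.png

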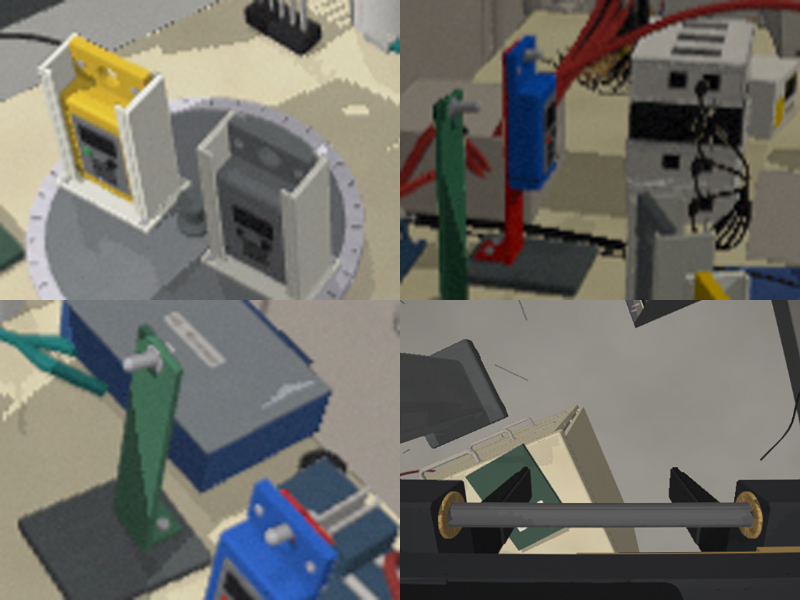

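The zoomed crops show the yellow unit's flange top edge at about (188,168)-(219,180) in the scene image. The green peg runs from its root at (353,178) to its tip at (342,181) in the scene image, and from (241,162) to (251,165) in the side image. I'll turn these into coarse positions.

Run:
```python
import pickle;from h import *
np.set_printoptions(precision=1,suppress=True)
d=pickle.load(open("c0.pkl","rb"));S,D=d["scene"],d["side"]
f=lambda u,v,x,y:(x+u/3,y+v/3)
a=lambda u,v:f(u,v,165,155)
print("yel top",plane(S,[a(68,38),a(163,75)],158))
print("yel guides top",plane(S,[a(38,68),a(75,35),a(118,103),a(160,75)],154),"grey guides",plane(S,[a(200,145),a(228,113),a(280,190),a(325,148)],154))
print("disc knob",plane(S,[a(192,190)],64), tri([S,D],[(195+0, 0),(0,0)])[0]*0)
print("mat",plane(S,[(289,288),(228,342),(341,335),(283.5,397)],2))
e=lambda u,v:f(u,v,300,160);b=lambda u,v:f(u,v,225,130)
for n,p,q in(("root",e(160,355-300),b(48,97)),("tip",e(127,62),b(78,106)),("topL",e(140,25),b(62,92)),("topR",e(182,66),b(35,95))):
    print(n,*tri([S,D],[p,q]))
print("foot",plane(S,[e(18,222),e(107,299),e(213,252)],12))
# disc ellipse in scene
rim=[(174,232),(288,229),(230,190),(232,277)]
print("rim",plane(S,rim,38)); 
k=big(cv2.inRange(cv2.cvtColor(D["pixels"],cv2.COLOR_BGR2HSV),np.array((110,5,100)),np.array((140,60,255))))
print("side ring",cv2.boundingRect(k),cv2.contourArea(k))
print("side disc",plane(D,[(261.5,272),(382,272),(322,242),(322,298)],38))
```

```text
yel top [[445.6 397.8 158. ]
 [480.1 336.4 158. ]]
yel guides top [[419.3 388.9 154. ]
 [451.8 401.4 154. ]
 [447.1 335.  154. ]
 [480.  340.8 154. ]] grey guides [[472.1 277.6 154. ]
 [499.2 290.  154. ]
 [493.8 221.5 154. ]
 [533.4 233.4 154. ]]
disc knob [[478.9 315.1  64. ]] [0. 0. 0.]
mat [[509.2 145.7   2. ]
 [355.7 116.3   2. ]
 [532.9  12.8   2. ]
 [384.5 -20.    2. ]]
root [667.8 175.9 194.8] [1.4, 1.4]
tip [646.2 182.5 193.3] [1.1, 1.1]
topL [658.  190.7 207.3] [4.2, 4.2]
topR [678.6 165.4 190.7] [3.8, 3.8]
foot [[607.5 226.7  12. ]
 [619.9 142.   12. ]
 [703.2 131.6  12. ]]
rim [[377.5 365.8  38. ]
 [572.8 242.7  38. ]
 [527.8 399.8  38. ]
 [421.4 209.   38. ]]
side ring (280, 259, 102, 51) 619.0
side disc [[585.2 345.6  38. ]
 [360.9 298.4  38. ]
 [484.3 204.1  38. ]
 [465.  403.3  38. ]]
```

>>> {"name": "step_arm", "arguments": {
  "moves": [
    {"tx": -292,"ty": -138,"tz": -75,"roll": 0.71},
    {"tx": -292,"ty": -138,"tz": -75,"roll": 0.71},
    {"tx": -292,"ty": -138,"tz": -75,"roll": 0.71},
    {"tx": -292,"ty": -138,"tz": -75,"roll": 0.71},
    {"tx": -292,"ty": -138,"tz": -75,"roll": 0.71},
    {"tx": -292,"ty": -138,"tz": -75,"roll": 0.71},
    {"tx": -292,"ty": -138,"tz": -75,"roll": 0.71},
    {"tx": -292,"ty": -138,"tz": -75,"roll": 0.71},
    {"tx": -292,"ty": -138,"tz": -75,"roll": 0.71},
    {"tx": -292,"ty": -138,"tz": -75,"roll": 0.71},
    {"tx": -292,"ty": -138,"tz": -75,"roll": 0.71},
    {"tx": -292,"ty": -138,"tz": -75,"roll": 0.71}
  ]
}}

```text
t: 1.15
eef_pos: [453.9, 340.6, 289.2]
tcp_rot: [-3.141, -0.0, 2.044]
ft_force: [0.3, 0.1, -0.3]
opening: 1.0
grip_force: 0.0
```

Run:
```python
from cell import env, optics
from h import *
import pickle
c=optics.read_camera("wrist");pickle.dump(c,open("w1.pkl","wb"));cv2.imwrite("pics/w1.png",cv2.resize(c["pixels"],(800,600),interpolation=cv2.INTER_CUBIC))
s=env.state();print(s["t"],s["eef_pos"],s["tcp_rot"],np.round(s["joints"],2),s["ft_force"])
```

```text
1.2 [453.86083942 340.84735888 289.27407117] [-3.14090743e+00 -1.45301976e-04  2.04440431e+00] [0.53 0.34 1.6  0.   1.2  0.05] [ 0.14376928  0.74317339 -0.46722607]
```

View pics/w1.png

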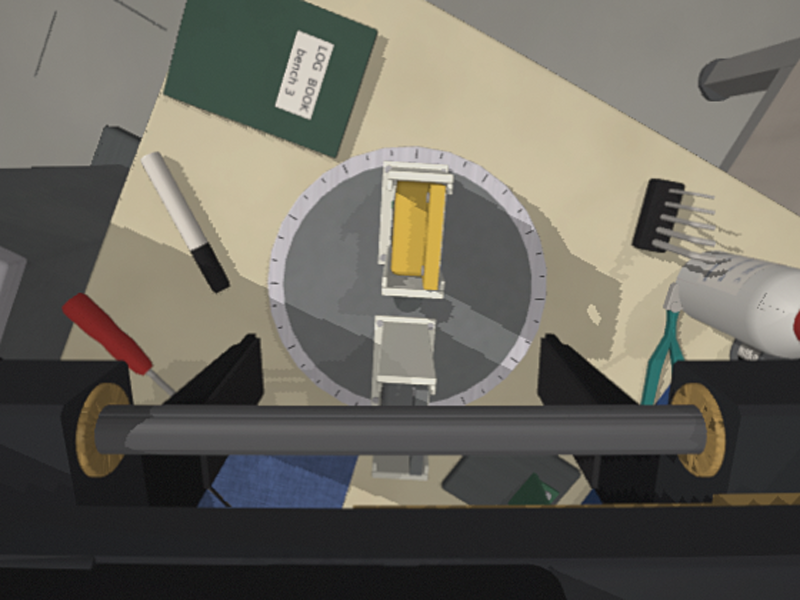

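The wrist view (800x600) shows the yellow case top at (410,230) with its flange strip on the right, x 425-444 and y 184-290. The rim spans x 267-546. The unit is nearly aligned with the tool. Now the exact fit.

Run:
```python
import pickle;from h import *
np.set_printoptions(precision=1,suppress=True)
d=pickle.load(open("c0.pkl","rb"));S,D=d["scene"],d["side"];W=pickle.load(open("w1.pkl","rb"))
hsv=cv2.cvtColor(W["pixels"],cv2.COLOR_BGR2HSV)
m=mask(W,(20,130,60),(32,255,255)); k=big(m); print("yellow",cv2.boundingRect(k))
for r in (130,140,150,160,170,180,190,198,202): 
    row=hsv[r,265:320]; print(r,[ (265+i) for i in np.flatnonzero((row[:,1]>130)&(row[:,2]>60))][::1000], ' '.join(f"{p[2]}" for p in row[5:52]))
# rim: lilac ring outer contour
g=cv2.inRange(hsv,np.array((105,8,60)),np.array((150,70,255)))
kk=[q for q in cv2.findContours(g,0,1)[0] if cv2.contourArea(q)>200]
for q in kk: print(cv2.boundingRect(q),cv2.contourArea(q))
q=max(kk,key=lambda q:cv2.boundingRect(q)[2]);h=cv2.convexHull(q).reshape(-1,2).astype(float)
P=plane(W,h,38)[:,:2]
from scipy.optimize import least_squares
f=least_squares(lambda p:np.hypot(*(P-p[:2]).T)-p[2],[473,306,115],loss="soft_l1");print("disc",f.x,np.abs(f.fun).max())
```

```text
yellow (274, 127, 38, 76)
130 [np.int64(278)] 201 215 225 218 171 174 193 147 116 125 133 137 138 138 137 136 137 137 135 135 136 135 135 133 132 132 132 131 129 118 102 154 200 211 210 210 210 209 209 209 198 166 128 186 233 232 177
140 [np.int64(277)] 211 210 214 213 178 120 142 195 213 212 214 215 214 215 217 214 210 180 154 155 147 142 143 142 143 143 143 143 137 132 155 196 213 212 211 210 211 210 211 212 209 171 109 88 87 87 88
150 [np.int64(276)] 211 211 213 214 155 105 174 208 213 213 213 213 214 213 213 213 212 203 195 196 195 195 196 194 194 195 196 196 173 153 189 213 212 210 210 210 210 211 213 214 181 115 87 86 88 88 88
160 [np.int64(275)] 212 214 214 158 98 156 202 214 212 212 213 213 212 213 212 211 204 196 195 196 196 195 194 195 195 195 194 182 177 191 205 212 211 210 210 210 211 211 215 201 143 86 83 86 86 88 87
170 [np.int64(275)] 212 215 215 156 119 183 211 211 212 213 213 213 213 212 212 203 196 195 195 195 194 195 195 195 195 194 184 173 179 200 213 211 210 211 211 211 212 214 197 139 85 87 87 86 87 87 87
180 [np.int64(274)] 157 138 114 110 163 204 212 212 213 2
[... 165 characters left out ...]
1 120 107 103 115 133 168 189 190 191 191 193 194 194 189 183 183 185 186 186 187 187 191 193 171 149 140 182 213 212 211 212 210 211 212 213 201 155 108 93 88 88 89 88 89 89 88
198 [np.int64(296)] 179 120 110 114 113 113 112 112 113 112 112 110 114 133 147 148 146 143 141 140 141 140 142 140 139 143 170 201 212 211 211 211 211 210 213 215 165 108 146 206 192 122 87 86 88 89 88
202 [np.int64(298)] 226 226 226 225 223 224 225 224 222 219 217 214 210 203 192 182 177 174 166 156 150 147 146 146 139 135 154 179 183 181 184 185 200 211 212 197 148 132 164 174 142 96 86 88 88 88 86Traceback (most recent call last):
  File "<stdin>", line 12, in <module>
ValueError: max() iterable argument is empty
```

Run:
```python
import pickle;from h import *
np.set_printoptions(precision=2,suppress=True)
d=pickle.load(open("c0.pkl","rb"));S,D=d["scene"],d["side"];W=pickle.load(open("w1.pkl","rb"))
for z in (152,158):
    P=plane(W,[(305.8,140),(301.8,190),(306.7,128.5),(300.8,203.5)],z);v=P[2]-P[3]
    yaw=np.arctan2(-v[0],v[1]);n=np.array([np.cos(yaw),np.sin(yaw)]);mid=(P[2]+P[3])[:2]/2
    print(z,"len",np.linalg.norm(v),"yaw",yaw,"mid",mid,"unit origin",mid-10*n)
# two-view heights: outer end of flange top
f=lambda u,v:(165+u/3,155+v/3)
print(tri([S,W],[f(70,40),(304,128.5)]),tri([S,W],[f(162,77),(298,203.5)]))
print(tri([D,W],[(326,219.5),(309,128.5)]))
R=plane(W,[(186.9,203),(382.2,199.5),(289,102.2)],38);print(R)
(a,b,c)=R[:,:2];A=2*np.array([b-a,c-a]);o=np.linalg.solve(A,[b@b-a@a,c@c-a@a]);print("disc",o,np.linalg.norm(a-o))
hsv=cv2.cvtColor(W["pixels"],cv2.COLOR_BGR2HSV);print(hsv[203,183:200].tolist()[::3],hsv[105,285:292].tolist()[::3])
```

```text
152 len 63.113271987247444 yaw 0.4100674193125887 mid [460.06 370.1 ] unit origin [450.89 366.11]
158 len 61.88245902160076 yaw 0.4100674193125886 mid [459.31 370.74] unit origin [450.14 366.75]
(array([445.93, 397.93, 155.57]), [0.7, 0.7]) (array([475.25, 339.26, 153.41]), [5.0, 5.0])
(array([456.55, 400.41, 185.17]), [10.3, 10.3])
[[372.27 257.84  38.  ]
 [574.18 365.92  38.  ]
 [426.44 413.75  38.  ]]
disc [474.38 309.72] 114.5371728264416
[[21, 53, 149], [23, 51, 130], [156, 7, 191], [162, 6, 197], [150, 7, 191], [160, 5, 167]] [[160, 8, 201], [150, 4, 195], [158, 7, 145]]
```

>>> {"name": "step_arm", "arguments": {
  "moves": [
    {"tx": 25,"ty": 8.5,"tz": 20,"roll": 0.067},
    {"tx": 25,"ty": 8.5,"tz": 55,"roll": 0.067},
    {"tx": 25,"ty": 8.5,"tz": 90,"roll": 0.067},
    {"tx": 25,"ty": 8.5,"tz": 125,"roll": 0.067},
    {"tx": 25,"ty": 8.5,"tz": 155,"roll": 0.067},
    {"tx": 25,"ty": 8.5,"tz": 180,"roll": 0.067},
    {"tx": 25,"ty": 8.5,"tz": 196,"roll": 0.067},
    {"tx": 25,"ty": 8.5,"tz": 196,"roll": 0.067},
    {"tx": 25,"ty": 8.5,"tz": 196,"roll": 0.067}
  ]
}}

```text
t: 1.95
eef_pos: [450.2, 366.8, 93.3]
tcp_rot: [-3.14, 0.0, 1.977]
ft_force: [0.7, 0.4, 0.4]
opening: 0.997
grip_force: 0.0
```

Run:
```python
from cell import env, optics
from h import *
a=optics.read_camera("scene")["pixels"][110:260,140:300];b=optics.read_camera("wrist")["pixels"]
cv2.imwrite("pics/g1.png",np.hstack([cv2.resize(a,(400,375)),cv2.resize(b,(400,375))]))
s=env.state();print(s["t"],s["eef_pos"],s["tcp_rot"],s["ft_force"])
```

```text
2.05 [451.11031046 366.91672687  94.77702281] [ 3.14004610e+00 -3.00557792e-04  1.97673738e+00] [0.34795078 0.4536411  0.56414292]
```

View pics/g1.png

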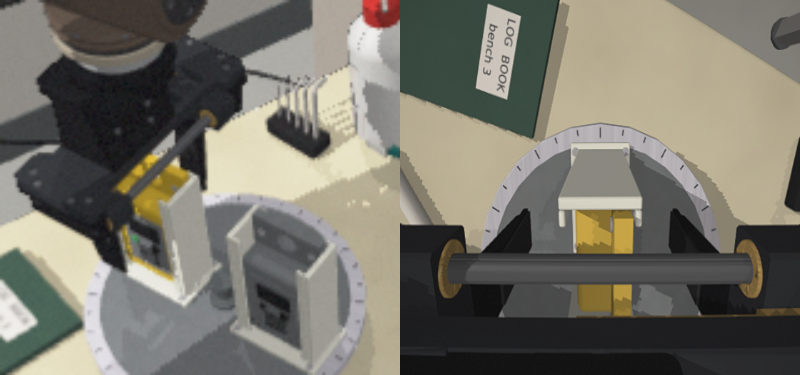

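The fingers straddle the unit squarely, with the case at (600,270) midway between them. Closing.

>>> {"name": "step_arm", "arguments": {
  "grip": 20,
  "moves": [
    {"tz": 0},
    {"tz": 0},
    {"tz": 0},
    {"tz": 0},
    {"tz": 0},
    {"tz": 0},
    {"tz": 0},
    {"tz": 0},
    {"tz": 0},
    {"tz": 0}
  ]
}}

```text
validation failed for argument at $.mo...
```

>>> {"name": "step_arm", "arguments": {
  "grip": 20,
  "moves": [
    {"tx": 0,"ty": 0,"tz": 0,"roll": 0},
    {"tx": 0,"ty": 0,"tz": 0,"roll": 0},
    {"tx": 0,"ty": 0,"tz": 0,"roll": 0},
    {"tx": 0,"ty": 0,"tz": 0,"roll": 0},
    {"tx": 0,"ty": 0,"tz": 0,"roll": 0},
    {"tx": 0,"ty": 0,"tz": 0,"roll": 0},
    {"tx": 0,"ty": 0,"tz": 0,"roll": 0},
    {"tx": 0,"ty": 0,"tz": 0,"roll": 0}
  ]
}}

```text
t: 2.72
eef_pos: [451.0, 366.1, 93.6]
tcp_rot: [3.142, -0.0, 1.976]
ft_force: [0.8, -0.2, -0.1]
opening: 0.498
grip_force: 0.0
```

>>> {"name": "step_arm", "arguments": {
  "moves": [
    {"tx": 0,"ty": 0,"tz": 0,"roll": 0},
    {"tx": 0,"ty": 0,"tz": 0,"roll": 0},
    {"tx": 0,"ty": 0,"tz": 0,"roll": 0},
    {"tx": 0,"ty": 0,"tz": 0,"roll": 0},
    {"tx": 0,"ty": 0,"tz": 0,"roll": 0},
    {"tx": 0,"ty": 0,"tz": 0,"roll": 0},
    {"tx": 0,"ty": 0,"tz": 0,"roll": 0}
  ]
}}

```text
t: 3.3
eef_pos: [451.0, 366.1, 93.6]
tcp_rot: [3.142, -0.0, 1.976]
ft_force: [0.3, 0.1, -0.6]
opening: 0.293
grip_force: 30.0
```

Gripped at 28 mm with 30 N. Lifting a little first to check for jamming.

>>> {"name": "step_arm", "arguments": {
  "moves": [
    {"tx": 0,"ty": 0,"tz": -5,"roll": 0},
    {"tx": 0,"ty": 0,"tz": -13,"roll": 0},
    {"tx": 0,"ty": 0,"tz": -23,"roll": 0},
    {"tx": 0,"ty": 0,"tz": -35,"roll": 0}
  ]
}}

```text
t: 3.63
eef_pos: [450.9, 366.1, 129.5]
tcp_rot: [-3.141, 0.0, 1.976]
ft_force: [0.2, -0.0, -2.2]
opening: 0.29
grip_force: 30.0
```

>>> {"name": "step_arm", "arguments": {
  "moves": [
    {"tx": 0,"ty": 0,"tz": -15,"roll": 0},
    {"tx": 0,"ty": 0,"tz": -35,"roll": 0},
    {"tx": 0,"ty": 0,"tz": -55,"roll": 0},
    {"tx": 0,"ty": 0,"tz": -75,"roll": 0},
    {"tx": 0,"ty": 0,"tz": -95,"roll": 0},
    {"tx": 0,"ty": 0,"tz": -110,"roll": 0},
    {"tx": 0,"ty": 0,"tz": -115,"roll": 0},
    {"tx": 0,"ty": 0,"tz": -115,"roll": 0}
  ]
}}

```text
t: 4.3
eef_pos: [451.2, 366.3, 245.5]
tcp_rot: [3.139, -0.001, 1.976]
ft_force: [1.3, -0.7, -2.3]
opening: 0.294
grip_force: 30.0
```

Run:
```python
from cell import env, optics
from h import *
import pickle
d={n:optics.read_camera(n) for n in("scene","side")};pickle.dump(d,open("c1.pkl","wb"))
a=d["scene"]["pixels"][60:360,140:440];b=d["side"]["pixels"][110:310,200:400]
cv2.imwrite("pics/l1.png",np.hstack([cv2.resize(a,(450,450)),cv2.resize(b,(350,450))]))
s=env.state();print(s["t"],s["eef_pos"],s["tcp_rot"],s["ft_force"])
```

```text
4.4 [450.67698318 365.89981565 243.25037834] [-3.14108352e+00  1.16046800e-05  1.97577306e+00] [-0.04071329 -0.7853943  -2.16175617]
```

View pics/l1.png

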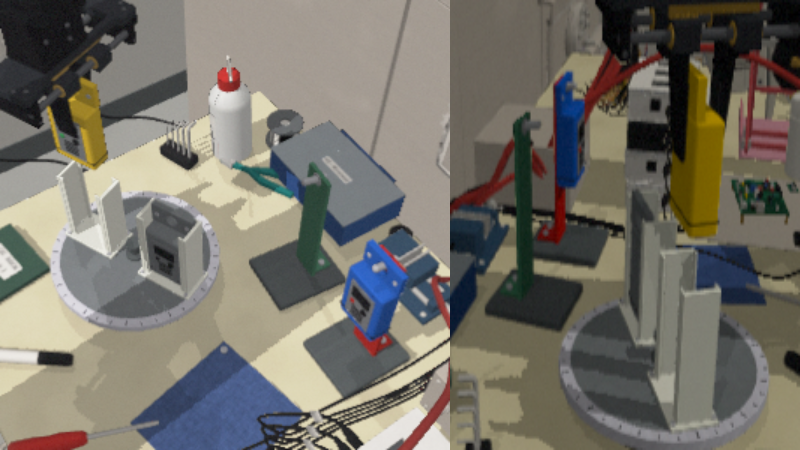

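The unit is clear of the guides and hangs vertical, and the grey one is still seated. In this picture the mat's free part is at about (225,395), with a cable across its near part. I'll work out the free area.

Run:
```python
import pickle;from h import *
np.set_printoptions(precision=0,suppress=True)
d=pickle.load(open("c1.pkl","rb"));S=d["scene"]
m=mask(S,(105,90,30),(125,255,190));m[:280]=0;m[:,345:]=0;m=cv2.morphologyEx(m,cv2.MORPH_OPEN,np.ones((3,3)))
print([cv2.contourArea(k) for k in cv2.findContours(m,0,1)[0]][:6])
for k in cv2.findContours(m,0,1)[0]:
    if cv2.contourArea(k)>100: a=cv2.approxPolyDP(k,3,True).reshape(-1,2).astype(float);print(np.c_[a,plane(S,a,2)[:,:2]])
print("centre", np.mean(plane(S,[(289,288),(228,342),(341,335),(283.5,397)],2),0))
# target footprint check
ps=[(x,y) for x in range(380,530,10) for y in range(-10,150,10)]
u=proj(S,[(x,y,2) for x,y in ps]).round().astype(int)
for y in range(140,-20,-10): print(y,''.join('#' if m[tuple(u[ps.index((x,y))][::-1])] else '.' for x in range(380,530,10)))
```

```text
[993.0, 4.0, 111.0, 4393.5]
[[316. 357. 471.   5.]
 [255. 371. 368.  44.]
 [281. 396. 382. -16.]]
[[314. 338. 489.  36.]
 [328. 343. 504.  14.]
 [338. 339. 524.  10.]]
[[338. 332. 532.  20.]
 [294. 293. 511. 131.]
 [287. 296. 496. 133.]
 [284. 292. 496. 144.]
 [230. 341. 360. 116.]
 [245. 339. 384. 104.]
 [245. 344. 379.  96.]
 [234. 348. 359. 101.]
 [250. 366. 365.  57.]
 [310. 355. 464.  14.]
 [315. 352. 475.  13.]
 [310. 340. 480.  37.]
 [313. 336. 489.  40.]]
centre [446.  64.   2.]
140 ..........##...
130 .....#########.
120 ##############.
110 ##############.
100 .#############.
90 ###############
80 ###############
70 ###############
60 ###############
50 ###############
40 #.#############
30 ###.#########.#
20 #####.####..##.
10 ########.....##
0 #########......
-10 #####..........
```

>>> {"name": "step_arm", "arguments": {
  "moves": [
    {"tx": -10,"ty": -4,"tz": 0,"roll": 0.02},
    {"tx": -30,"ty": -14,"tz": 0,"roll": 0.06},
    {"tx": -60,"ty": -28,"tz": 0,"roll": 0.11},
    {"tx": -92,"ty": -43,"tz": 0,"roll": 0.16},
    {"tx": -124,"ty": -57,"tz": 0,"roll": 0.21},
    {"tx": -156,"ty": -71,"tz": 0,"roll": 0.26},
    {"tx": -188,"ty": -86,"tz": 0,"roll": 0.31},
    {"tx": -216,"ty": -98,"tz": 0,"roll": 0.36},
    {"tx": -238,"ty": -108,"tz": 0,"roll": 0.405},
    {"tx": -248,"ty": -113,"tz": 0,"roll": 0.405},
    {"tx": -251,"ty": -114,"tz": 0,"roll": 0.405},
    {"tx": -251,"ty": -114,"tz": 0,"roll": 0.405}
  ]
}}

```text
t: 5.4
eef_pos: [445.0, 90.1, 243.3]
tcp_rot: [-3.141, -0.0, 1.57]
ft_force: [0.0, 0.1, -2.1]
opening: 0.296
grip_force: 30.0
```

>>> {"name": "step_arm", "arguments": {
  "moves": [
    {"tx": 0,"ty": 0,"tz": 15,"roll": 0},
    {"tx": 0,"ty": 0,"tz": 45,"roll": 0},
    {"tx": 0,"ty": 0,"tz": 75,"roll": 0},
    {"tx": 0,"ty": 0,"tz": 105,"roll": 0},
    {"tx": 0,"ty": 0,"tz": 135,"roll": 0},
    {"tx": 0,"ty": 0,"tz": 160,"roll": 0},
    {"tx": 0,"ty": 0,"tz": 176,"roll": 0},
    {"tx": 0,"ty": 0,"tz": 183,"roll": 0},
    {"tx": 0,"ty": 0,"tz": 186,"roll": 0},
    {"tx": 0,"ty": 0,"tz": 186,"roll": 0}
  ]
}}

```text
t: 6.23
eef_pos: [445.2, 91.1, 57.5]
tcp_rot: [-3.141, -0.0, 1.572]
ft_force: [-0.2, 0.3, -1.6]
opening: 0.294
grip_force: 30.0
```

>>> {"name": "step_arm", "arguments": {
  "moves": [
    {"tx": 0,"ty": 0,"tz": 1,"roll": 0},
    {"tx": 0,"ty": 0,"tz": 2,"roll": 0},
    {"tx": 0,"ty": 0,"tz": 2.5,"roll": 0},
    {"tx": 0,"ty": 0,"tz": 2.5,"roll": 0}
  ]
}}

```text
t: 6.57
eef_pos: [445.4, 90.5, 55.6]
tcp_rot: [3.14, -0.0, 1.571]
ft_force: [0.3, 0.1, -2.6]
opening: 0.293
grip_force: 30.0
```

>>> {"name": "step_arm", "arguments": {
  "moves": [
    {"tx": 0,"ty": 0,"tz": 0.7,"roll": 0},
    {"tx": 0,"ty": 0,"tz": 1.2,"roll": 0},
    {"tx": 0,"ty": 0,"tz": 1.2,"roll": 0}
  ]
}}

```text
t: 6.82
eef_pos: [445.1, 90.5, 54.0]
tcp_rot: [3.141, -0.0, 1.571]
ft_force: [0.5, 0.9, -2.4]
opening: 0.294
grip_force: 30.0
```

>>> {"name": "step_arm", "arguments": {
  "moves": [
    {"tx": 0,"ty": 0,"tz": 0.4,"roll": 0},
    {"tx": 0,"ty": 0,"tz": 0.4,"roll": 0},
    {"tx": 0,"ty": 0,"tz": 0.4,"roll": 0}
  ]
}}

```text
t: 7.07
eef_pos: [445.2, 90.5, 53.6]
tcp_rot: [3.141, -0.0, 1.571]
ft_force: [-0.3, -0.8, -0.4]
opening: 0.294
grip_force: 30.0
```

>>> {"name": "step_arm", "arguments": {
  "grip": 95,
  "moves": [
    {"tx": 0,"ty": 0,"tz": 0,"roll": 0},
    {"tx": 0,"ty": 0,"tz": 0,"roll": 0},
    {"tx": 0,"ty": 0,"tz": 0,"roll": 0},
    {"tx": 0,"ty": 0,"tz": 0,"roll": 0},
    {"tx": 0,"ty": 0,"tz": 0,"roll": 0},
    {"tx": 0,"ty": 0,"tz": 0,"roll": 0}
  ]
}}

```text
t: 7.57
eef_pos: [445.2, 90.5, 53.5]
tcp_rot: [3.142, -0.0, 1.571]
ft_force: [-0.7, -0.5, 0.7]
opening: 0.654
grip_force: 0.0
```

>>> {"name": "step_arm", "arguments": {
  "moves": [
    {"tx": 0,"ty": 0,"tz": -10,"roll": 0},
    {"tx": 0,"ty": 0,"tz": -35,"roll": 0},
    {"tx": 0,"ty": 0,"tz": -70,"roll": 0},
    {"tx": 0,"ty": 0,"tz": -105,"roll": 0},
    {"tx": 0,"ty": 0,"tz": -140,"roll": 0},
    {"tx": 0,"ty": 0,"tz": -175,"roll": 0},
    {"tx": 0,"ty": 0,"tz": -196,"roll": 0},
    {"tx": 0,"ty": 0,"tz": -196,"roll": 0},
    {"tx": 0,"ty": 0,"tz": -196,"roll": 0}
  ]
}}

```text
t: 8.32
eef_pos: [445.2, 90.5, 250.2]
tcp_rot: [3.139, -0.0, 1.571]
ft_force: [-0.4, -0.8, -0.4]
opening: 0.997
grip_force: 0.0
```

>>> {"name": "step_arm", "arguments": {
  "moves": [
    {"tx": 20,"ty": 40,"tz": -20,"roll": -0.12},
    {"tx": 40,"ty": 80,"tz": -20,"roll": -0.24},
    {"tx": 60,"ty": 120,"tz": -20,"roll": -0.36},
    {"tx": 80,"ty": 155,"tz": -20,"roll": -0.48},
    {"tx": 80,"ty": 175,"tz": -20,"roll": -0.6},
    {"tx": 80,"ty": 175,"tz": -20,"roll": -0.72},
    {"tx": 80,"ty": 175,"tz": -20,"roll": -0.84},
    {"tx": 80,"ty": 175,"tz": -20,"roll": -0.96},
    {"tx": 80,"ty": 175,"tz": -20,"roll": -1.08},
    {"tx": 80,"ty": 175,"tz": -20,"roll": -1.2},
    {"tx": 80,"ty": 175,"tz": -20,"roll": -1.32},
    {"tx": 80,"ty": 175,"tz": -20,"roll": -1.4}
  ]
}}

```text
t: 9.32
eef_pos: [619.7, 170.4, 267.2]
tcp_rot: [-3.141, -0.003, 2.977]
ft_force: [0.1, 0.4, -0.2]
opening: 1.003
grip_force: 0.0
```

Run:
```python
from cell import env, optics
from h import *
import pickle
d={n:optics.read_camera(n) for n in("scene","side","wrist")};pickle.dump(d,open("c2.pkl","wb"))
a=d["wrist"]["pixels"];b=d["scene"]["pixels"][200:380,220:360]
cv2.imwrite("pics/s1.png",np.hstack([cv2.resize(a,(560,420)),cv2.resize(b,(240,309))[:,:] if 0 else cv2.copyMakeBorder(cv2.resize(b,(240,309)),0,111,0,0,0)]))
s=env.state();print(s["t"],s["eef_pos"],s["tcp_rot"],s["ft_force"],np.round(s["joints"],2))
```

```text
9.4667 [619.80784181 170.44153279 267.79615302] [-3.14086900e+00 -2.34946142e-03  2.96843661e+00] [ 0.58751954  0.45507605 -0.48526308] [ 0.17  0.47  1.44  0.    1.23 -1.23]
```

View pics/s1.png

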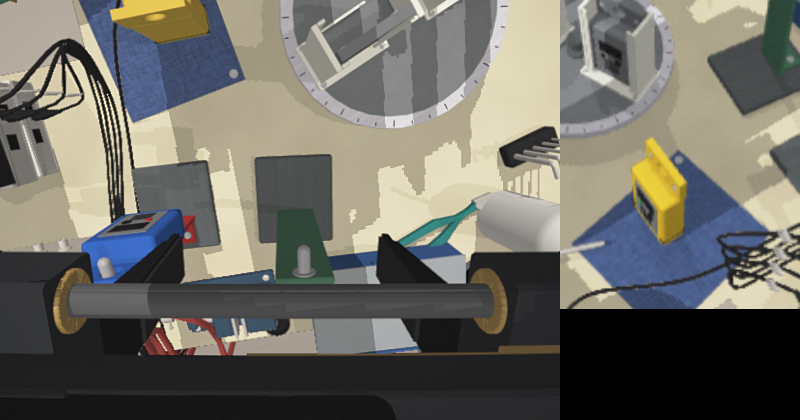

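The yellow unit stands upright on the mat. The wrist view shows the green foot with front corners at (255,157) and (331,155), and the peg at (303,260). I'll take one nearer view for the plate and peg.

>>> {"name": "step_arm", "arguments": {
  "moves": [
    {"tx": -22,"ty": 4,"tz": 0,"roll": -0.09},
    {"tx": -44,"ty": 8,"tz": 0,"roll": -0.17},
    {"tx": -44,"ty": 8,"tz": 0,"roll": -0.17},
    {"tx": -44,"ty": 8,"tz": 0,"roll": -0.17}
  ]
}}

```text
t: 9.8
eef_pos: [665.0, 170.7, 267.9]
tcp_rot: [-3.141, -0.002, 3.137]
ft_force: [-0.1, -0.2, -0.7]
opening: 1.0
grip_force: 0.0
```

Run:
```python
from cell import env, optics
from h import *
import pickle
np.set_printoptions(precision=1,suppress=True)
c=optics.read_camera("wrist");pickle.dump(c,open("w3.pkl","wb"))
a=c["pixels"];k=3
x0,y0=225,60
s=env.state();print(s["t"],s["eef_pos"],s["tcp_rot"])
z=cv2.resize(a[y0:y0+200,x0:x0+130],None,fx=3,fy=3,interpolation=cv2.INTER_CUBIC)
b=pickle.load(open("c2.pkl","rb"))["wrist"]["pixels"][140:340,230:360]
z2=cv2.resize(b,None,fx=3,fy=3,interpolation=cv2.INTER_CUBIC)
cv2.imwrite("pics/s2.png",np.hstack([z,z2]))
```

```text
9.85 [664.4 170.8 268.3] [-3.1 -0.   3.1]
```

View pics/s2.png

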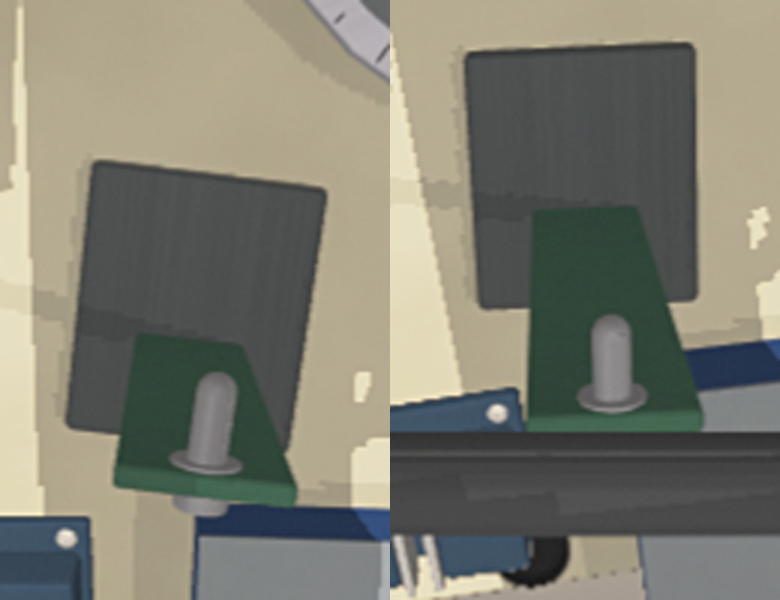

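The left crop (latest wrist view) shows the plate's front top edge from (117,466) to (297,487) and the peg from (206,463) to (217,374). The right crop shows the same edge at (528,415)-(702,408). Triangulating from these two wrist places.

Run:
```python
from h import *
import pickle
np.set_printoptions(precision=2,suppress=True)
A=pickle.load(open("w3.pkl","rb"));d=pickle.load(open("c2.pkl","rb"));B=d["wrist"];S,D=d["scene"],d["side"]
f=lambda o:(lambda u,v:(o[0]+(u+.5)/3-.5,o[1]+(v+.5)/3-.5))
a=f((225,60));b=f((230,140))
yw=lambda l,r:np.arctan2(*(l-r)[:2]*[-1,1])  # l is +? see print
for n,p,q in(("plateL",(117,466),(138,415)),("plateR",(297,487),(312,408)),("tip",(217,374),(221,316)),("root",(206,463),(222,397)),
  ("f1",(94,160),(75,54)),("f2",(326,188),(303,43)),("f3",(67,427),(90,308)),("f4",(289,452),(307,298))):
    print(n,*tri([A,B],[a(*p),b(*q)]))
for nm,c,g,pts in(("A",A,a,((94,160),(326,188),(67,427),(117,466),(297,487))),("B",B,b,((75,54),(303,43),(307,298),(138,415),(312,408)))):
    F=plane(c,[g(*p) for p in pts[:3]],12);T=plane(c,[g(*p) for p in pts[3:]],199)
    v=F[1]-F[0];w=F[2]-F[0 if nm=="A" else 1];u=T[1]-T[0]
    print(nm,"foot",F[:,:2].tolist(),"len",np.linalg.norm(v),np.linalg.norm(w),"yaws",np.arctan2(-v[0],v[1]),np.arctan2(w[1],w[0]),"plate top",T[:,:2].tolist(),np.linalg.norm(u),np.arctan2(-u[0],u[1]),"mid",T.mean(0))
print(tri([S,D],[(352.7,178.3),(241,162.3)]))
# blue in c2: yellow unit in wrist B / scene
k=big(mask(B,(20,130,60),(32,255,255)));print("yel wrist",cv2.approxPolyDP(k,2,True).reshape(-1,2).tolist())
m=mask(S,(20,130,60),(32,255,255));k=big(m);print("yel scene",cv2.approxPolyDP(k,2,True).reshape(-1,2).tolist())
```

```text
plateL [663.89 159.6  195.7 ] [0.1, 0.1]
plateR [668.98 200.45 195.92] [0.1, 0.1]
tip [643.22 182.49 193.86] [0.2, 0.2]
root [664.21 179.87 192.39] [0.1, 0.1]
f1 [597.73 144.05  11.13] [0.0, 0.0]
f2 [608.35 230.9   10.97] [0.0, 0.0]
f3 [700.49 130.99  10.26] [0.2, 0.2]
f4 [710.7  218.76  11.66] [0.4, 0.4]
A foot [[597.7117223932129, 144.07286500427776], [608.3234494525601, 230.78463470555747], [700.0959211318756, 131.3128394941325]] len 87.35868449049501 103.1762686007666 yaws -0.12177380187371128 -0.1239895432854367 plate top [[662.9640782246854, 159.81738582746442], [668.060398504904, 200.16490542564773]] 40.66810566186177 -0.12564524388882778 mid [665.51 179.99 199.  ]
B foot [[597.6402630254383, 144.17128706701521], [608.201657488925, 230.75385671163858], [710.4387795349357, 218.33141992711248]] len 87.22433387122783 102.9890579620789 yaws -0.1213809580198921 -0.1209134075597339 plate top [[662.3297923877126, 159.8472536277385], [667.4417647260117, 200.1342219902411]] 40.609999766422305 -0.12621447923947188 mid [664.89 179.99 199.  ]
(array([667.29, 176.7 , 194.92]), [1.8, 1.8])
yel wrist [[110, 10], [113, 20], [139, 31], [156, 42], [206, 34], [208, 30], [204, 8], [197, 0], [122, 0], [122, 8]]
yel scene [[273, 280], [270, 282], [270, 291], [262, 297], [263, 317], [265, 305], [277, 322], [277, 339], [282, 341], [291, 334], [293, 306]]
```

Stand: origin about (664.8, 180.0), yaw -0.123. Back to the unit on the mat.

>>> {"name": "step_arm", "arguments": {
  "moves": [
    {"tx": 15,"ty": -6,"tz": 0,"roll": 0},
    {"tx": 50,"ty": -18,"tz": 0,"roll": 0},
    {"tx": 85,"ty": -31,"tz": 0,"roll": 0},
    {"tx": 120,"ty": -44,"tz": 0,"roll": 0},
    {"tx": 155,"ty": -57,"tz": 0,"roll": 0},
    {"tx": 185,"ty": -68,"tz": 0,"roll": 0},
    {"tx": 208,"ty": -76,"tz": 0,"roll": 0},
    {"tx": 220,"ty": -80.4,"tz": 0,"roll": 0},
    {"tx": 219.7,"ty": -80.4,"tz": 0,"roll": 0},
    {"tx": 219.7,"ty": -80.4,"tz": 0,"roll": 0}
  ]
}}

```text
t: 10.68
eef_pos: [444.7, 90.7, 270.0]
tcp_rot: [3.141, 0.001, 3.139]
ft_force: [0.6, 0.7, -0.1]
opening: 1.001
grip_force: 0.0
```

Run:
```python
from cell import env, optics
from h import *
import pickle
np.set_printoptions(precision=2,suppress=True)
c=optics.read_camera("wrist");pickle.dump(c,open("w4.pkl","wb"))
s=env.state();print(s["t"],s["eef_pos"],s["tcp_rot"],s["ft_force"])
m=mask(c,(20,130,60),(32,255,255));k=big(m);print(cv2.boundingRect(k),cv2.approxPolyDP(k,2,True).reshape(-1,2).tolist())
x,y,w,h=cv2.boundingRect(k)
cv2.imwrite("pics/m1.png",cv2.resize(c["pixels"],(800,600)))
```

```text
10.7333 [445.34  90.86 269.83] [3.14 0.   3.14] [0.19 0.29 0.69]
(248, 160, 66, 47) [[255, 161], [250, 174], [248, 206], [313, 205], [310, 172], [304, 160], [299, 160], [300, 168], [261, 169], [259, 167], [262, 160]]
```

View pics/m1.png

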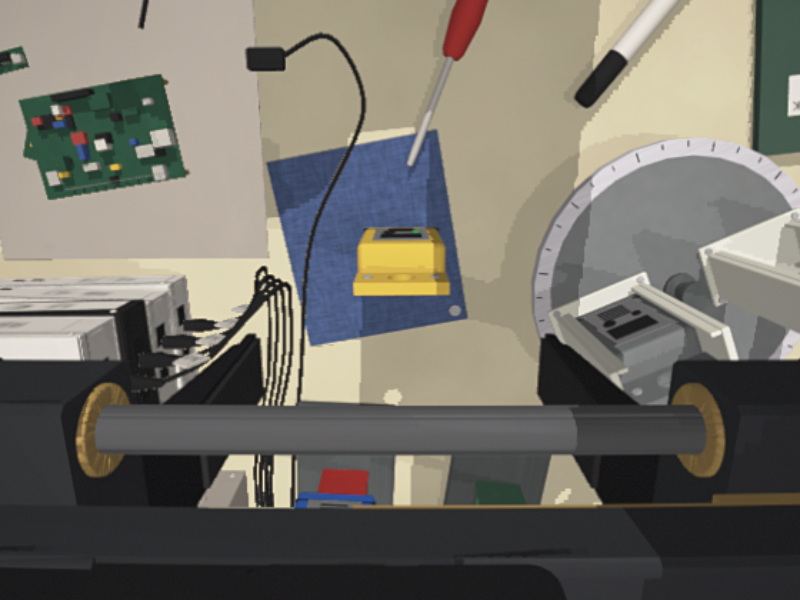

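The unit stands upright and centred under the tool: its flange runs from (354,285) to (449,285). A cable bundle arcs at (265,275), so I'll check its height against the gripper body.

Run:
```python
from h import *
import pickle
np.set_printoptions(precision=1,suppress=True)
W=pickle.load(open("w4.pkl","rb"));d=pickle.load(open("c2.pkl","rb"));S=d["scene"];Wb=d["wrist"]
print("unit top back",plane(W,[(248,205),(313,205),(280.5,197)],118))
for p in((313,341),(314,346),(318,360),(320,340)):print(p,*tri([S,W],[p,(184,190)]))
print("wrist pair", *tri([Wb,W],[(65,42),(184,189)]))
print("box edge", *tri([Wb,W],[(18,84),(132,196)]))
```

```text
unit top back [[457.5  62.  118. ]
 [457.7 120.3 118. ]
 [450.2  91.1 118. ]]
(313, 341) [450.9  -0.  100.6] [3.6, 3.6]
(314, 346) [452.6  -3.4  87. ] [2.4, 2.4]
(318, 360) [458.6 -13.8  45.7] [0.5, 0.5]
(320, 340) [457.4  -2.7  95.2] [8.9, 8.9]
wrist pair [453.4  -8.   66.1] [0.5, 0.5]
box edge [472.5 -83.7  29.2] [5.4, 5.4]
```

>>> {"name": "step_arm", "arguments": {
  "moves": [
    {"tx": 0,"ty": 0.3,"tz": 20,"roll": 0},
    {"tx": 0,"ty": 0.3,"tz": 50,"roll": 0},
    {"tx": 0,"ty": 0.3,"tz": 80,"roll": 0},
    {"tx": 0,"ty": 0.3,"tz": 110,"roll": 0},
    {"tx": 0,"ty": 0.3,"tz": 140,"roll": 0},
    {"tx": 0,"ty": 0.3,"tz": 170,"roll": 0},
    {"tx": 0,"ty": 0.3,"tz": 195,"roll": 0},
    {"tx": 0,"ty": 0.3,"tz": 210,"roll": 0},
    {"tx": 0,"ty": 0.3,"tz": 216,"roll": 0},
    {"tx": 0,"ty": 0.3,"tz": 216,"roll": 0}
  ]
}}

```text
t: 11.57
eef_pos: [445.0, 91.2, 52.1]
tcp_rot: [-3.142, -0.003, 3.14]
ft_force: [0.7, -0.3, -0.3]
opening: 1.002
grip_force: 0.0
```

>>> {"name": "step_arm", "arguments": {
  "grip": 50,
  "moves": [
    {"tx": 0,"ty": 0,"tz": 0,"roll": 0},
    {"tx": 0,"ty": 0,"tz": 0,"roll": 0},
    {"tx": 0,"ty": 0,"tz": 0,"roll": 0},
    {"tx": 0,"ty": 0,"tz": 0,"roll": 0},
    {"tx": 0,"ty": 0,"tz": 0,"roll": 0},
    {"tx": 0,"ty": 0,"tz": 0,"roll": 0},
    {"tx": 0,"ty": 0,"tz": 0,"roll": 0},
    {"tx": 0,"ty": 0,"tz": 0,"roll": 0},
    {"tx": 0,"ty": 0,"tz": 0,"roll": 0}
  ]
}}

```text
t: 12.32
eef_pos: [445.3, 91.0, 53.9]
tcp_rot: [3.141, 0.001, 3.141]
ft_force: [-0.3, 0.1, 6.6]
opening: 0.628
grip_force: 30.0
```

>>> {"name": "step_arm", "arguments": {
  "moves": [
    {"tx": 0,"ty": 0,"tz": -4,"roll": 0},
    {"tx": 0,"ty": 0,"tz": -15,"roll": 0},
    {"tx": 0,"ty": 0,"tz": -35,"roll": 0},
    {"tx": 0,"ty": 0,"tz": -60,"roll": 0},
    {"tx": 0,"ty": 0,"tz": -82,"roll": 0},
    {"tx": 0,"ty": 0,"tz": -93,"roll": 0},
    {"tx": 0,"ty": 0,"tz": -96,"roll": 0},
    {"tx": 0,"ty": 0,"tz": -96,"roll": 0},
    {"tx": 0,"ty": 0,"tz": -96,"roll": 0}
  ]
}}

```text
t: 13.07
eef_pos: [444.7, 91.0, 149.0]
tcp_rot: [3.142, -0.001, 3.141]
ft_force: [-0.0, 0.0, -2.9]
opening: 0.629
grip_force: 30.0
```

>>> {"name": "step_arm", "arguments": {
  "moves": [
    {"tx": -8,"ty": 5,"tz": 0,"roll": 0.01},
    {"tx": -25,"ty": 14,"tz": 0,"roll": 0.03},
    {"tx": -45,"ty": 26,"tz": 0,"roll": 0.05},
    {"tx": -67,"ty": 39,"tz": 0,"roll": 0.07},
    {"tx": -89,"ty": 52,"tz": 0,"roll": 0.09},
    {"tx": -111,"ty": 64,"tz": 0,"roll": 0.11},
    {"tx": -132,"ty": 76,"tz": 2,"roll": 0.123},
    {"tx": -149,"ty": 86,"tz": 4,"roll": 0.123},
    {"tx": -160,"ty": 92.5,"tz": 4.5,"roll": 0.123},
    {"tx": -165.3,"ty": 95.7,"tz": 4.5,"roll": 0.123},
    {"tx": -165.3,"ty": 95.7,"tz": 4.5,"roll": 0.123},
    {"tx": -165.3,"ty": 95.7,"tz": 4.5,"roll": 0.123}
  ]
}}

```text
t: 14.07
eef_pos: [609.9, 186.5, 144.1]
tcp_rot: [-3.141, -0.002, 3.018]
ft_force: [-0.2, -1.1, -2.6]
opening: 0.627
grip_force: 30.0
```

Run:
```python
from cell import env, optics
from h import *
import pickle
d={n:optics.read_camera(n) for n in("scene","side","wrist")};pickle.dump(d,open("c5.pkl","wb"))
P=[d["scene"]["pixels"][130:260,290:420],d["side"]["pixels"][120:250,200:330]]
cv2.imwrite("pics/p1.png",np.hstack([cv2.resize(p,(400,400),interpolation=cv2.INTER_CUBIC) for p in P]))
s=env.state();print(s["t"],s["eef_pos"],s["tcp_rot"],s["ft_force"])
```

```text
14.2167 [609.89473744 186.22201734 145.05048883] [-3.14152200e+00 -4.24933999e-04  3.01739342e+00] [ 0.86640849 -0.53716667 -2.24705287]
```

View pics/p1.png

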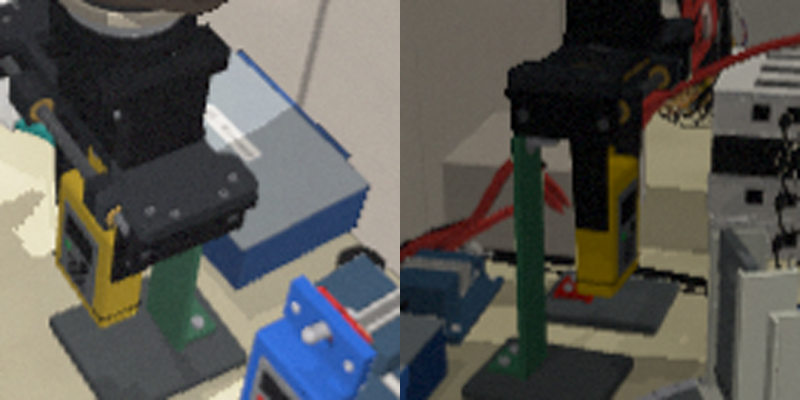

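The unit faces the peg with its display outward, and the gripper body is above the plate. Advancing along the peg in stages.

>>> {"name": "step_arm", "arguments": {
  "moves": [
    {"tx": -6,"ty": 0,"tz": 0,"roll": 0},
    {"tx": -14,"ty": 0,"tz": 0,"roll": 0},
    {"tx": -20,"ty": 0,"tz": 0,"roll": 0},
    {"tx": -25,"ty": 0,"tz": 0.4,"roll": 0},
    {"tx": -28,"ty": 0,"tz": 1,"roll": 0},
    {"tx": -28,"ty": 0,"tz": 1,"roll": 0}
  ]
}}

```text
t: 14.72
eef_pos: [638.9, 182.8, 143.7]
tcp_rot: [3.142, -0.0, 3.017]
ft_force: [-0.2, 0.0, -2.3]
opening: 0.632
grip_force: 30.0
```

>>> {"name": "step_arm", "arguments": {
  "moves": [
    {"tx": -3,"ty": 0,"tz": 0.5,"roll": 0},
    {"tx": -6,"ty": 0,"tz": 1.1,"roll": 0},
    {"tx": -9,"ty": 0,"tz": 1.6,"roll": 0},
    {"tx": -9,"ty": 0,"tz": 1.6,"roll": 0},
    {"tx": -9,"ty": 0,"tz": 1.6,"roll": 0}
  ]
}}

```text
t: 15.13
eef_pos: [647.2, 182.0, 142.3]
tcp_rot: [3.142, -0.0, 3.018]
ft_force: [-0.1, -0.2, -3.0]
opening: 0.63
grip_force: 30.0
```

>>> {"name": "step_arm", "arguments": {
  "moves": [
    {"tx": -1,"ty": 0,"tz": 0.2,"roll": 0},
    {"tx": -2,"ty": 0,"tz": 0.4,"roll": 0},
    {"tx": -2,"ty": 0,"tz": 0.4,"roll": 0}
  ]
}}

```text
t: 15.38
eef_pos: [649.3, 181.8, 142.1]
tcp_rot: [3.141, 0.0, 3.018]
ft_force: [1.2, -0.5, -3.0]
opening: 0.632
grip_force: 30.0
```

>>> {"name": "step_arm", "arguments": {
  "moves": [
    {"tx": -1,"ty": 0,"tz": 0.2,"roll": 0},
    {"tx": -1,"ty": 0,"tz": 0.2,"roll": 0},
    {"tx": -1,"ty": 0,"tz": 0.2,"roll": 0}
  ]
}}

```text
t: 15.63
eef_pos: [650.2, 181.6, 141.8]
tcp_rot: [3.142, -0.0, 3.018]
ft_force: [-0.1, -0.6, -1.7]
opening: 0.628
grip_force: 30.0
```

>>> {"name": "step_arm", "arguments": {
  "moves": [
    {"tx": -0.7,"ty": 0,"tz": 0.1,"roll": 0},
    {"tx": -0.7,"ty": 0,"tz": 0.1,"roll": 0},
    {"tx": -0.7,"ty": 0,"tz": 0.1,"roll": 0}
  ]
}}

```text
t: 15.88
eef_pos: [650.9, 181.5, 141.7]
tcp_rot: [3.142, -0.0, 3.018]
ft_force: [-0.4, -0.2, -1.6]
opening: 0.627
grip_force: 30.0
```

>>> {"name": "step_arm", "arguments": {
  "moves": [
    {"tx": -0.7,"ty": 0,"tz": 0.1,"roll": 0},
    {"tx": -0.7,"ty": 0,"tz": 0.1,"roll": 0},
    {"tx": -0.7,"ty": 0,"tz": 0.1,"roll": 0}
  ]
}}

```text
t: 16.13
eef_pos: [651.6, 181.4, 141.7]
tcp_rot: [3.142, 0.0, 3.018]
ft_force: [-0.1, 0.0, -1.8]
opening: 0.626
grip_force: 30.0
```

>>> {"name": "step_arm", "arguments": {
  "moves": [
    {"tx": -0.7,"ty": 0,"tz": 0.1,"roll": 0},
    {"tx": -0.7,"ty": 0,"tz": 0.1,"roll": 0},
    {"tx": -0.7,"ty": 0,"tz": 0.1,"roll": 0}
  ]
}}

```text
t: 16.38
eef_pos: [651.9, 181.4, 141.5]
tcp_rot: [-3.142, -0.001, 3.018]
ft_force: [-4.0, 0.1, -0.8]
opening: 0.628
grip_force: 30.0
```

>>> {"name": "step_arm", "arguments": {
  "moves": [
    {"tx": 0.2,"ty": 0,"tz": 1,"roll": 0},
    {"tx": 0.2,"ty": 0,"tz": 2,"roll": 0},
    {"tx": 0.2,"ty": 0,"tz": 3,"roll": 0},
    {"tx": 0.2,"ty": 0,"tz": 3.5,"roll": 0},
    {"tx": 0.2,"ty": 0,"tz": 3.5,"roll": 0}
  ]
}}

```text
t: 16.8
eef_pos: [651.9, 181.4, 138.0]
tcp_rot: [3.142, -0.0, 3.018]
ft_force: [-4.4, 0.8, 1.0]
opening: 0.628
grip_force: 30.0
```

>>> {"name": "step_arm", "arguments": {
  "moves": [
    {"tx": 0,"ty": 0,"tz": 0.7,"roll": 0},
    {"tx": 0,"ty": 0,"tz": 0.7,"roll": 0},
    {"tx": 0,"ty": 0,"tz": 0.7,"roll": 0}
  ]
}}

```text
t: 17.05
eef_pos: [652.0, 181.4, 137.8]
tcp_rot: [3.141, 0.0, 3.018]
ft_force: [-4.9, -0.2, 4.3]
opening: 0.631
grip_force: 30.0
```

>>> {"name": "step_arm", "arguments": {
  "grip": 78,
  "moves": [
    {"tx": 0,"ty": 0,"tz": 0,"roll": 0},
    {"tx": 0,"ty": 0,"tz": 0,"roll": 0},
    {"tx": 0,"ty": 0,"tz": 0,"roll": 0},
    {"tx": 0,"ty": 0,"tz": 0,"roll": 0},
    {"tx": 0,"ty": 0,"tz": 0,"roll": 0},
    {"tx": 0,"ty": 0,"tz": 0,"roll": 0}
  ]
}}

```text
t: 17.55
eef_pos: [652.1, 181.4, 137.3]
tcp_rot: [3.142, 0.0, 3.018]
ft_force: [0.2, 0.3, 0.5]
opening: 0.818
grip_force: 0.0
```

>>> {"name": "step_arm", "arguments": {
  "moves": [
    {"tx": 0,"ty": 0,"tz": -3,"roll": 0},
    {"tx": 0,"ty": 0,"tz": -12,"roll": 0},
    {"tx": 0,"ty": 0,"tz": -30,"roll": 0},
    {"tx": 0,"ty": 0,"tz": -60,"roll": 0},
    {"tx": 0,"ty": 0,"tz": -90,"roll": 0},
    {"tx": 0,"ty": 0,"tz": -115,"roll": 0},
    {"tx": 0,"ty": 0,"tz": -130,"roll": 0},
    {"tx": 0,"ty": 0,"tz": -130,"roll": 0},
    {"tx": 0,"ty": 0,"tz": -130,"roll": 0}
  ]
}}

```text
t: 18.3
eef_pos: [652.1, 181.4, 268.2]
tcp_rot: [3.141, 0.002, 3.018]
ft_force: [-0.2, 0.3, -0.1]
opening: 0.817
grip_force: 0.0
```

Run:
```python
from cell import env, optics
from h import *
import pickle
np.set_printoptions(precision=1,suppress=True)
d={n:optics.read_camera(n) for n in("scene","side","wrist")};pickle.dump(d,open("c6.pkl","wb"))
s=env.state();print(s["t"],s["eef_pos"],s["ft_force"])
yaw=-0.123;n=np.array([np.cos(yaw),np.sin(yaw)]);t=np.array([-n[1],n[0]]);O=np.array([665.9,179.9])
# expected corners of the hung unit (stand axes x,y ; z), flange top back/front edges, case bottom
E={"TbL":(0,30,201),"TbR":(0,-30,201),"TfL":(-8,30,201),"TfR":(-8,-30,201),"CfL":(-28,30,171),"CfR":(-28,-30,171),"BfL":(-28,30,85),"BfR":(-28,-30,85),"BbL":(0,30,85),"BbR":(0,-30,85)}
for c in d:
    m=mask(d[c],(20,130,50),(34,255,255));k=big(m);print(c,"observed",cv2.boundingRect(k),cv2.approxPolyDP(k,1.5,True).reshape(-1,2).tolist())
    P=proj(d[c],[(*(O+x*n+y*t),z) for x,y,z in E.values()]);print("  expected",{a:p.round(1).tolist() for a,p in zip(E,P)})
```

```text
18.45 [651.6 181.3 266. ] [ 0.1 -0.5 -0.6]
scene observed (327, 165, 34, 65) [[341, 165], [339, 172], [342, 175], [340, 176], [339, 174], [339, 177], [330, 181], [327, 209], [339, 227], [343, 229], [353, 223], [360, 185], [348, 170]]
  expected {'TbL': [343.2, 163.5], 'TbR': [361.2, 185.8], 'TfL': [339.4, 165.0], 'TfR': [357.3, 187.3], 'CfL': [328.5, 179.9], 'CfR': [345.6, 202.4], 'BfL': [325.4, 209.2], 'BfR': [341.2, 231.0], 'BbL': [337.6, 204.2], 'BbR': [353.7, 225.7]}
side observed (237, 157, 22, 60) [[249, 157], [237, 164], [239, 214], [249, 216], [258, 207], [258, 205], [253, 210], [251, 209], [251, 183], [258, 178], [258, 172], [252, 172], [250, 168], [244, 167], [246, 162], [250, 162]]
  expected {'TbL': [236.2, 164.7], 'TbR': [247.2, 156.7], 'TfL': [239.8, 165.1], 'TfR': [250.6, 157.0], 'CfL': [249.1, 180.0], 'CfR': [259.3, 171.1], 'BfL': [249.9, 217.5], 'BfR': [259.7, 206.9], 'BbL': [237.9, 215.7], 'BbR': [248.3, 205.2]}
wrist observed (236, 172, 90, 68) [[249, 174], [241, 192], [241, 215], [236, 228], [236, 238], [325, 238], [325, 229], [319, 215], [320, 193], [310, 173], [303, 173], [307, 183], [306, 186], [254, 186], [257, 172]]
  expected {'TbL': [325.4, 239.8], 'TbR': [236.1, 239.8], 'TfL': [325.7, 228.4], 'TfR': [235.7, 228.5], 'CfL': [321.7, 189.7], 'CfR': [239.7, 189.8], 'BfL': [312.0, 170.9], 'BfR': [249.3, 171.0], 'BbL': [311.4, 199.4], 'BbR': [249.9, 199.5]}
```

The hung unit matches the predicted seated pose to about 1-2 px in all three views, and the arm is clear. Handing in.

```bash
python3 -c "
from cell import env
print(env.job_done())"
```

```text
the job is handed in; nothing more can be done
None
```

The yellow unit was drawn from the carousel, stood and released on the mat, retaken by its narrow sides, and hung on the green peg with its display out and its back against the plate; the grey unit stayed in its guides, and the job was handed in at about 18.5 s (no verdict was shown).

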